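# Index the cork tin's lid and put a cork away

### The job

Turn the lid of the round cork tin until its window is over the compartment on the side of the loop handle; the wooden insert underneath sits a little askew, so feel for the place there where the lid drops down into its notches and sits flush. Do not take the lid off the tin. Then put the loose cork in that compartment through the window, leave the lid down, and do not disturb the other things.

Things in the scene. Friction and masses are not known exactly. Their poses are not given: they have to be found in the camera images.
- tin: Round steel tin fixed to the worktop, 162 mm outside and 154 mm inside diameter, 66 mm high, with one dark loop handle sticking out 35 mm at its side. A fixed wooden insert with three compartments is inside, covered by the loose lid. Origin: centre of its underside; x points to the handle, z up.
- insert_rim (a point): On the tin's axis, level with the insert's rim, 50 mm above the worktop; axes as the tin's. The insert has three 41 mm square pockets, 120 degrees apart, centres 42 mm from the axis, floors 7 mm above the worktop. It is turned by an unreported angle: the wanted pocket is within 0.25 rad of the handle, either way. Three 19 mm wide notches in the rim, 67 mm out, 60 degrees from the pockets.
- lid_grip (a point): Middle of the upright wooden grip on the lid's axis, 22 mm above the lid's underside, 18 mm above its face. Grip: 14 mm thick (lid x), 60 mm long (lid y), 30 mm high above the face; foot plate 22 mm wide, 3 mm high. Lid: loose disc, about 0.3 kg, 148 mm diameter, 4 mm thick, centred in the tin at the start, 3 mm play; lid x points to its window. Do not raise it 20 mm or more.
- lid_lugs (a point): On the lid's axis at the level of its underside; axes as the lid's. Three rounded lugs below, 8 mm wide, 6 mm deep, 67 mm out, at 60, 180, 300 degrees from the window, ride on the insert's rim: this point starts 56 mm above the worktop, 50 mm when lugs meet notches (3 lid positions, 0.08 rad play). Raise the lid 3 mm to pass wrong notches. Starts 2.6 to 3.7 rad from the handle.
- lid_window (a point): Middle of the lid's one window, a 36 mm (radial) x 38 mm rectangular opening, 44 mm from the lid's axis, at the height of the lid's upper face. Axes as the lid's.
- cork_mid (a point): Centre of the loose wine cork that stands upright on the worktop at the left of the tin: 24 mm diameter, 42 mm high, 12 g; this point is 21 mm above its underside. Standing in a pocket it is wholly below the lid.
- stone: Grey whetstone, 48 x 152 x 24 mm, lying at the right of the tin. Origin: centre of its underside. Leave it.
- driver: Small screwdriver with red handle, 21 x 155 x 21 mm, lying at the right, further back. Origin: under its centre. Leave it.
- key: Old rusty key, 34 x 99 x 8 mm, lying near the front edge, in front of the cork. Origin: under its centre. Leave it.

How it is judged:
On the way, in this order (a step that is already met when the one before it is completed fails the run):
1. the lid has dropped into its notches with the window over the compartment on the handle's side (z of lid_grip in the frame of tin below 0.0745 m and x of lid_window in the frame of tin above 0.035 m and angle between lid_grip's own z axis and vertical below 0.05 rad), for 0.2 s.
2. the cork is in that compartment, under the window (z of cork_mid in the frame of tin below 0.042 m and horizontal distance between cork_mid and lid_window below 0.025 m), for 0.2 s.
At the end, for the whole second after the job is handed in: The lid is down in its notches (grip's middle under 74.5 mm above the tin's underside, level to 0.05 rad), window over 35 mm out towards the handle; the cork rests in the pocket below it (centre under 42 mm up, within 25 mm of the window's middle from above). All at rest (all of step 1 and all of step 2 and linear speed of each of cork, lid below 0.02 m/s); the robot touches nothing.
It fails at once if the lid is taken off the tin (raised more than 20 mm from its start) (z of lid_grip in the frame of tin above 0.098 m).
It fails at once if another thing is disturbed (moved more than 30 mm) (distance of any of stone, driver, key from where it was at the start of the episode above 0.03 m).
It also fails if it takes over 72 s, if anything falls off the work surface, if the arm or the gripper's body presses on something with over 40 N, if the wrist force passes 120 N, or if a joint passes its speed limit or range.

### The arm

A 6-joint arm with a two-finger parallel gripper is mounted at the origin on a cart in front of the work surface, level with it; the furniture and walls round the work are solid. World frame = base frame: x ahead of the robot, y to its left, z up, the work surface at z = 0. Lengths are in m, angles in rad, forces in N, time in s.
With the tool pointing down it reaches from about 0.4 to 0.825 m from the base axis. Payload 7 kg.
Tool frame: the origin (TCP) lies at the centre of the arm's flange, where the gripper is bolted on; the fingertips stand 178 mm ahead of it and the grasp point (between the pads) lies 159 mm ahead of it; z points along the fingers, y is the direction in which the jaws open and shut (so a half turn about z gives the same grasp; the last joint's range is limited). The gripper opens to 88 mm and grips with 3 to 60 N. Pads are 19 mm wide; open, the fingers measure 130 mm over their backs; the gripper's body (78 mm by 193 mm) begins 47 mm behind the grasp point.
Start: joints at [1.518, 0.359, 0.012, 0, -1.224, -0.288], TCP at [0.226, 0.636, 0.405] pointing down, gripper open.
Joint ranges: [-3.07, 3.07], [-1.43, 2.12], [-1.02, 1.25], [-3.03, 1.67], [-3.05, -0], [-3.03, 3.03]. Speed limits (rad/s): [2.39, 2.39, 3.01, 3.14, 3.14, 3.14].

### API

Orientations are given as [roll, pitch, yaw] about the fixed x, y, z axes, in that order (R = Rz(yaw) Ry(pitch) Rx(roll)).
In Python, from station import * gives the robot as it stands.
- The arm moves only by the tool send_rows, never from a script. Its argument "motion" is a list of rows, each an object with "offset": the shift along the tool's x, y, z in cm, a list of three; "turn": the turn about the tool's z in degrees. In form: [{"offset": [x, y, z], "turn": turn}, ...]. A call has 1 to 8 rows; each row is the pose to reach, as a shift and turn from the pose commanded when the call began, along the tool's axes at that moment; what a row does not reach only later rows make up. A row lasts 1/10 s, in which the tool goes at most 50 mm and 8.59 degrees, less where a joint would pass 70% of its speed; a pose out of reach is approached as far as the arm can. A call with a gripper value outside its range is refused whole. "hand" is the opening, from -1 (shut) to 1 (fully open), set as the call begins (left out, the last holds). The fingers move at their own pace and stop on an object; "squeeze" is the grip in N (left out, the last holds). Time passes only in rows, so rows that repeat a pose let the fingers close. It gives the time, the measured TCP pose, the force and the opening at its end, in the units of the state.
- get_state(): the state, without advancing time (a new reading comes with each control period).
- grab_frame(name): name is "side" or "top" or "wrist"; returns a dict with "frame" (420x560x3 uint8, blue, green, red), "range_z" (420x560 float32, m along the optical axis (not along the pixel's ray), 0 where there is no reading), "vertical_fov" (degrees; the focal length in pixels is half the picture's height over the tangent of half this angle, whatever the lens; pixels are square), "cx", "cy" (the principal point, pixels), "k1" (the pictures are not rectified: a ray, as slopes to the right and down, at radius r is drawn at 1 + k1 r^2 times it, then the intrinsics apply), "cam_to_world" (4x4, takes a point from camera to world coordinates). Camera axes: x right, y up, looking along -z (the intrinsics and any distortion apply to the point x, -y, -z); pixel columns grow to the right and rows downward; lengths in m; the calibration is good to about 2 mm. A picture is of the moment at which its call begins.
- job_done(): hands the job in, once; it reports no verdict.
The state is a dict: "t": time; "q": joint angles; "qd": joint speeds; "joint_efforts": joint torques, N m; "eef_pos": TCP position; "ee_rot": TCP orientation; "force": force on the tool from outside, world axes, zero at the start; "moment": the same for the moment, N m; "width": finger opening in m.
Only numpy, scipy, OpenCV 4.12 (cv2) and the standard library are available. Lean on these libraries where they do the work, as an engineer would, in place of code of your own. Each camera call takes 0.05 s, during which the arm holds its last target. There are 200 camera calls.

## Working session

There is one attempt and no reset: what is moved stays moved. The work goes in short steps, Python scripts to look and compute and a tool call to move; the robot and the scene stay as the last step left them, time stands still between calls to the robot, and variables do not carry over. Pictures are saved under pics/ and viewed, about 8 in all and at most 12, crops included, and the job is handed in when it is done.

Besides the shell and the picture viewer there is one more tool, called after "Emit:" as a command line: name --argument value ..., lists and objects as JSON in quotes. send_rows: Moves the arm, as the interface text tells. Its arguments: {"type":"object","properties":{"motion":{"type":"array"},"hand":{"type":"number"},"squeeze":{"type":"number"}},"required":["motion"]}

```bash
mkdir -p pics
cat > h.py <<'E'
from station import *
import numpy as np, cv2
from scipy.spatial.transform import Rotation as Ro
def intr(d):
    f=210/np.tan(np.radians(d["vertical_fov"])/2)
    return np.array([[f,0,d["cx"]],[0,f,d["cy"]],[0,0,1.]]),np.array([d["k1"],0,0,0,0.])
def rays(d,px):
    K,D=intr(d); u=cv2.undistortPoints(np.float64(px).reshape(-1,1,2),K,D)[:,0]
    M=np.array(d["cam_to_world"]); v=np.c_[u[:,0],-u[:,1],-np.ones(len(u))]
    return M[:3,3],v@M[:3,:3].T,v
def onplane(d,px,z):
    o,r,_=rays(d,px); return o+r*((z-o[2])/r[:,2])[:,None]
def cloud(d):
    H,W=d["range_z"].shape; g=np.stack(np.meshgrid(np.arange(W),np.arange(H)),-1).reshape(-1,2)
    o,r,_=rays(d,g); P=o+r*d["range_z"].reshape(-1,1); return P.reshape(H,W,3)
E
python3 - <<'E'
from h import *
for n in("top","side"):
    d=grab_frame(n); cv2.imwrite(f"pics/{n}0.png",d["frame"]); np.save(n+"0.npy",d,allow_pickle=True)
    print(n,d["vertical_fov"],d["cx"],d["cy"],d["k1"],np.round(d["cam_to_world"],3).tolist())
s=get_state(); print(s)
E
```

```text
top 48.89810562727607 277.85940832135805 214.76581378882207 -0.07520088861971366 [[0.02, 0.982, -0.189, 0.289], [-1.0, 0.021, 0.008, 0.005], [0.012, 0.189, 0.982, 1.093], [0.0, 0.0, 0.0, 1.0]]
side 44.13338284445472 277.1829024430203 206.0777120702936 -0.10911151166417923 [[0.992, 0.083, -0.098, 0.374], [-0.126, 0.489, -0.863, -1.073], [-0.023, 0.868, 0.496, 0.689], [0.0, 0.0, 0.0, 1.0]]
{'t': 0.1, 'q': array([ 1.51813069e+00,  3.59332155e-01,  1.11568069e-02, -3.26507475e-04,
       -1.22411853e+00, -2.88075918e-01]), 'qd': array([-1.58829944e-03, -2.66481726e-04,  2.54310303e-03,  1.04124642e-03,
        4.41361253e-05,  1.33982054e-03]), 'joint_efforts': array([-3.01756700e-03, -5.84163809e+01,  2.93750328e+01,  7.01558501e+00,
        1.01429070e-02, -6.05282617e-05]), 'eef_pos': array([0.22553239, 0.63602339, 0.40380477]), 'ee_rot': array([ 3.14006960e+00, -1.31203500e-04, -3.40852619e-01]), 'force': array([-0.20179207, -0.01413648,  0.32400344]), 'moment': array([0.0050166 , 0.02743968, 0.01304159]), 'width': 0.08746715536790846}
```

View pics/top0.png

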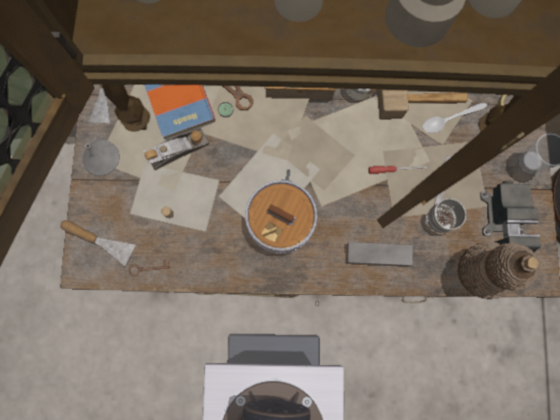

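View pics/side0.png

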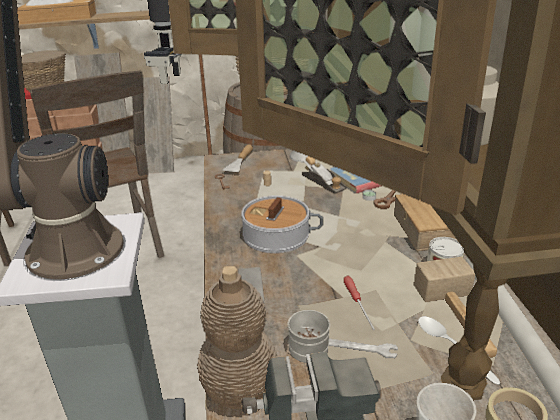

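Top view: tin at about (281,216), handle at (288,173), pointing away from the robot; grip at (281,214), window at (269,234) on the robot's side, cork at (167,211). Overhead doors/shelf are at the left, back and right. The side view confirms this.

Run:
```python
from h import *
d=np.load("top0.npy",allow_pickle=True).item(); P=cloud(d); im=d["frame"]
# tin: points at z near 66 mm and around
c0=onplane(d,[[281,216]],.066)[0]; print("c0",c0)
near=np.hypot(P[...,0]-c0[0],P[...,1]-c0[1])<.14
r=near&(np.abs(P[...,2]-.066)<.004); q=P[r][:,:2]
print("lid z median",np.median(P[near&(np.hypot(P[...,0]-c0[0],P[...,1]-c0[1])<.06)][:,2]))
# table pixels vs tin: use color saturation for wood lid -> ellipse on plane z=.060
hsv=cv2.cvtColor(im,cv2.COLOR_BGR2HSV)
m=(cv2.inRange(hsv,(5,130,90),(18,255,255))>0); m&=near
m=cv2.morphologyEx(m.astype(np.uint8),cv2.MORPH_CLOSE,np.ones((5,5)))
cs,_=cv2.findContours(m,cv2.RETR_EXTERNAL,cv2.CHAIN_APPROX_NONE); c=max(cs,key=cv2.contourArea)[:,0]
h=cv2.convexHull(c)[:,0]; w=onplane(d,h,.060)[:,:2].astype(np.float32); print("lid circ",cv2.minEnclosingCircle(w),cv2.fitEllipse(w))
# tin outer from depth>0.03 mask
m2=(near&(P[...,2]>.05)).astype(np.uint8)
cs,_=cv2.findContours(m2,cv2.RETR_EXTERNAL,cv2.CHAIN_APPROX_NONE); c=max(cs,key=cv2.contourArea)[:,0]
w=onplane(d,c,.066)[:,:2].astype(np.float32); print("tin",cv2.minEnclosingCircle(w),w.min(0),w.max(0))
# cork
k0=onplane(d,[[167,211]],.042)[0]; nk=(np.hypot(P[...,0]-k0[0],P[...,1]-k0[1])<.04)&(P[...,2]>.03)&(P[...,2]<.06)
print("cork",k0,P[nk].mean(0),nk.sum(),P[nk].min(0),P[nk].max(0))
# obstacles high
g=(P[...,2]>.12)
for x in np.arange(.0,.95,.1):
  row=[]
  for y in np.arange(.7,-.5,-.1):
    s=g&(np.abs(P[...,0]-x)<.05)&(np.abs(P[...,1]-y)<.05); row.append("%4.2f-%4.2f"%(P[s][:,2].min(),P[s][:,2].max()) if s.sum()>3 else "    .    ")
  print("%.1f"%x,*row)
crop=cv2.resize(im[160:260,140:340],None,fx=4,fy=4,interpolation=cv2.INTER_CUBIC); cv2.imwrite("pics/crop1.png",crop)
```

```text
c0 [ 0.48394508 -0.01048667  0.066     ]
lid z median 0.059777830701036594
lid circ ((0.48793748021125793, -0.009925292804837227), 0.07261165231466293) ((0.48771652579307556, -0.009929364547133446), (0.14373567700386047, 0.14455723762512207), 31.02522087097168)
tin ((0.5011214017868042, -0.01151115819811821), 0.09507986158132553) [ 0.40652612 -0.08981298] [0.5948375  0.07137631]
cork [0.49453705 0.25422714 0.042     ] [0.49564024 0.25685665 0.04043557] 87 [0.48493559 0.24593908 0.03036463] [0.50676833 0.26874323 0.04528224]
0.0     .         .         .         .         .         .         .         .         .         .         .         .    
0.1     .         .         .         .         .         .     0.19-0.23 0.15-0.26 0.16-0.24     .         .         .    
0.2     .         .         .         .         .         .         .         .         .         .         .         .    
0.3     .         .     0.34-0.35     .         .         .         .     1.09-1.09     .         .         .     0.14-0.20
0.4     .         .     0.34-0.36 0.34-0.42     .         .         .         .         .     0.34-0.85     .     0.13-0.22
0.5     .         .         .     0.34-0.52     .         .         .         .         .     0.41-0.79     .         .    
0.6     .         .         .     0.34-0.59 0.34-0.62     .         .         .         .         .         .         .    
0.7     .         .         .     0.12-0.54 0.12-0.60 0.28-0.36 0.28-0.36 0.28-0.36 0.29-0.36 0.28-0.43 0.28-0.42 0.29-0.36
0.8     .         .         .     0.33-0.45 0.33-0.35 0.33-0.35 0.33-0.34 0.33-0.40 0.33-0.40 0.33-0.45 0.33-0.45 0.33-0.40
0.9     .         .         .         .         .         .         .         .     0.33-0.33 0.33-0.34     .     0.33-0.35
```

View pics/crop1.png

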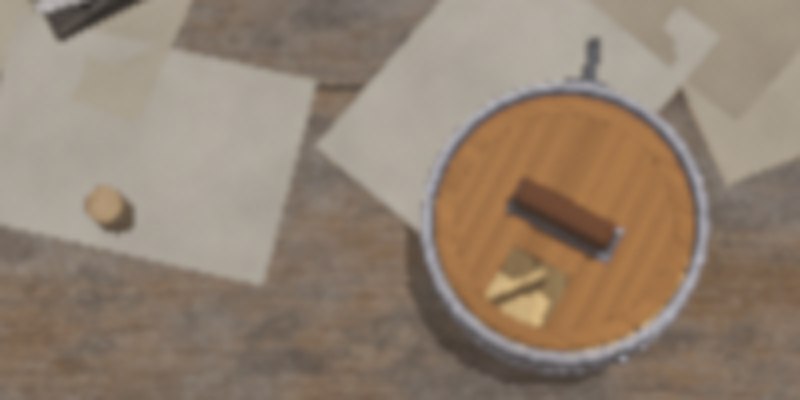

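The crop shows the grip running from (518,185) to (612,240), the window at about (528,284), the handle tip at (594,40) and the cork at (107,207). I'll measure these and the door edge, and work out the first moves.

```bash
cat >> h.py <<'E'
def go(x,y,z,yaw=None):
    """print offset (cm) and turn (deg) from measured pose to world flange target"""
    s=get_state(); R=Ro.from_euler("xyz",s["ee_rot"]).as_matrix()
    # use ideal downward frame
    yw=s["ee_rot"][2]; o=R.T@(np.array([x,y,z])-s["eef_pos"])*100
    t=0 if yaw is None else -np.degrees((yaw-yw+np.pi)%(2*np.pi)-np.pi)
    print("offset",np.round(o,2),"turn",round(t,2))
E
python3 - <<'E'
from h import *
d=np.load("top0.npy",allow_pickle=True).item(); P=cloud(d); im=d["frame"]
c=lambda p:np.array(p)/4.+[140,160]
g=onplane(d,c([[518,185],[612,232]]),.090); print("grip ends",g)
w=onplane(d,c([[510,245],[570,265],[545,328],[487,297]]),.060); print("win",w,w.mean(0))
hd=onplane(d,c([[594,40],[590,75]]),.045); print("handle",hd)
C=np.array([.4877,-.0099]); a=lambda v:np.degrees(np.arctan2(v[1],v[0]))
print("ang win",a(w.mean(0)[:2]-C),"grip x",a((g[1]-g[0])[:2])+90, "handle",a(hd[0,:2]-C))
gp=P[(np.hypot(P[...,0]-C[0],P[...,1]-C[1])<.05)&(P[...,2]>.075)]; print("grip pts",len(gp),gp.mean(0),cv2.fitLine(gp[:,:2].astype(np.float32),2,0,.01,.01).ravel())
D=P[(P[...,2]>.3)&(P[...,1]>.3)&(P[...,0]>.2)&(P[...,0]<.65)]; i=np.argsort(D[:,0])[:5]; print("doorL",D[i])
D=P[(P[...,2]>.3)&(P[...,1]<-.1)&(P[...,1]>-.4)&(P[...,0]>.3)&(P[...,0]<.6)]; i=np.argsort(D[:,0])[:5]; print("doorR",D[i])
for p in [(.154,.423,.40),(.39,.225,.40)]: go(*p)
E
```

```text
grip ends [[ 0.50084551  0.0157844   0.09      ]
 [ 0.47547373 -0.03671413  0.09      ]]
win [[ 0.47228604  0.0198489   0.06      ]
 [ 0.46151606 -0.0144087   0.06      ]
 [ 0.42526738 -0.00097132  0.06      ]
 [ 0.44219686  0.03212322  0.06      ]] [0.45031659 0.00914802 0.06      ]
handle [[ 0.59861243 -0.02646321  0.045     ]
 [ 0.57722348 -0.02443398  0.045     ]]
ang win 152.99972836960336 grip x -25.793797450935486 handle -8.493548102168303
grip pts 187 [ 0.48736295 -0.00891034  0.08845633] [ 0.45767033  0.88912195  0.48736295 -0.00891034]
doorL [[0.33561927 0.45970728 0.33830118]
 [0.33707699 0.45801199 0.34145403]
 [0.33859259 0.45696099 0.34353701]
 [0.33877154 0.45634851 0.34165475]
 [0.34021233 0.45690213 0.34397527]]
doorR [[ 0.41353982 -0.17397288  0.81779434]
 [ 0.4136259  -0.17472825  0.62646054]
 [ 0.41366859 -0.17305873  0.82395509]
 [ 0.41397332 -0.17406272  0.65316696]
 [ 0.4140029  -0.17450795  0.7525896 ]]
offset [ 0.38 22.47  0.41] turn 0
offset [29.24 33.24  0.43] turn 0
```

Emit:
send_rows --motion '[{"offset": [0,5,0],"turn": -8},{"offset": [0,10,0],"turn": -16},{"offset": [0.4,15,0],"turn": -24},{"offset": [0.4,20,0],"turn": -32},{"offset": [0.4,22.5,0],"turn": -40},{"offset": [0.4,22.5,0],"turn": -40}]'

```text
t: 0.7
eef_pos: [0.1537, 0.4195, 0.4052]
ee_rot: [-3.14, 0.0, 0.362]
force: [-0.5, 0.4, 0.3]
width: 0.0878
```

Run:
```python
from h import *
s=get_state(); print(s["eef_pos"],s["ee_rot"],s["q"])
go(.39,.225,.36,np.radians(40)); go(.40,-.0,.36,np.radians(60))
```

```text
[0.15365374 0.419467   0.40515134] [-3.14026861e+00  3.74141567e-04  3.62390438e-01] [ 1.66308557e+00 -2.87288397e-02 -4.62674794e-01 -7.87225289e-04
 -1.13567428e+00  2.70432359e-01]
offset [15.21 26.57  4.47] turn -19.24
offset [ 8.17 47.96  4.45] turn -39.24
```

Emit:
send_rows --motion '[{"offset": [2.5,4.3,0.6],"turn": -6},{"offset": [5,8.7,1.2],"turn": -12},{"offset": [7.5,13,2],"turn": -18},{"offset": [10,17.4,3],"turn": -20},{"offset": [12.5,21.7,4],"turn": -26},{"offset": [15.2,26.6,4.5],"turn": -30},{"offset": [14,31,4.5],"turn": -36},{"offset": [13,35,4.5],"turn": -40}]'

```text
t: 1.5
eef_pos: [0.3997, 0.1387, 0.3588]
ee_rot: [-3.141, 0.002, 1.057]
force: [1.4, -0.2, 0.2]
width: 0.0876
```

Emit:
send_rows --motion '[{"offset": [5.5,4.1,0],"turn": 0},{"offset": [7,9,0],"turn": 0},{"offset": [7,9,0],"turn": 0}]'

```text
t: 1.8
eef_pos: [0.5152, 0.1568, 0.3591]
ee_rot: [3.141, 0.0, 1.053]
force: [-0.0, -0.8, -1.2]
width: 0.0875
```

Run:
```python
from h import *
s=get_state(); print(s["eef_pos"],s["ee_rot"],s["q"])
go(.4877,-.0095,.30,np.radians(63))
a=grab_frame("side")["frame"]; d=grab_frame("wrist"); np.save("w1.npy",d,allow_pickle=True)
o=np.hstack([a[:400,:400],d["frame"][:400]]); o=cv2.resize(o,(800,int(400*800/960))); cv2.imwrite("pics/sw1.png",o)
```

```text
[0.51518787 0.15680908 0.35907518] [3.14062077e+00 1.49922154e-04 1.05309250e+00] [ 6.59996915e-01  1.70534890e-01 -3.55657221e-01  1.10475880e-03
 -1.04437069e+00  1.96333701e+00]
offset [-15.81   5.84   5.92] turn -2.66
```

View pics/sw1.png

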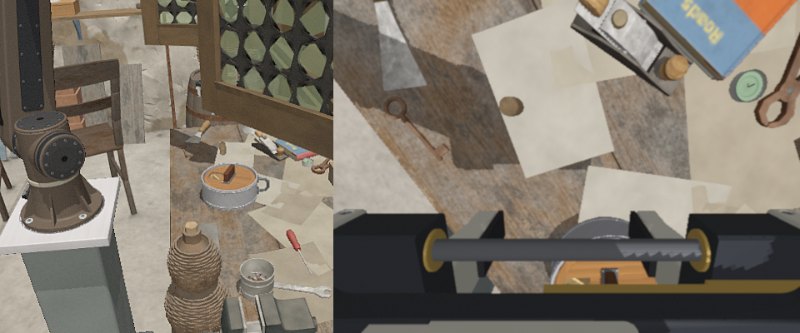

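Wrist view: cork at about (214,127) in the frame, tin lid partly visible below the fingers, no contact. I go on to above the grip.

Emit:
send_rows --motion '[{"offset": [-4.5,1.7,1.5],"turn": -1},{"offset": [-9,3.4,3],"turn": -2},{"offset": [-13,5,4.5],"turn": -2.7},{"offset": [-15.8,5.8,5.9],"turn": -2.7},{"offset": [-15.8,5.8,5.9],"turn": -2.7},{"offset": [-15.8,5.8,5.9],"turn": -2.7}]'

```text
t: 2.5
eef_pos: [0.4836, -0.0096, 0.3005]
ee_rot: [-3.141, 0.0, 1.101]
force: [0.6, 0.8, 0.9]
width: 0.0876
```

Run:
```python
from h import *
d=np.load("w1.npy",allow_pickle=True).item(); hsv=cv2.cvtColor(d["frame"],cv2.COLOR_BGR2HSV)
m=cv2.inRange(hsv,(3,50,60),(22,255,255)); m[:90]=0; m[165:]=0; m[:,:180]=0; m[:,260:]=0
n,l,st,ce=cv2.connectedComponentsWithStats(m); i=1+np.argmax(st[1:,4]); print(st[i],ce[i], onplane(d,[ce[i]],.042)[0],d["range_z"][127,214])
s=get_state(); print(s["eef_pos"],s["ee_rot"],s["q"],s["force"])
go(.4877,-.0095,.237,np.radians(63))
d=grab_frame("wrist"); np.save("w2.npy",d,allow_pickle=True)
cv2.imwrite("pics/w2.png",d["frame"])
```

```text
[180 131  31  34 594] [192.16835017 153.50841751] [0.46933691 0.24874539 0.042     ] 0.28413945
[ 0.48359832 -0.00955903  0.30053236] [-3.14132060e+00  4.40979750e-04  1.10069417e+00] [ 3.88010062e-01  1.42654885e-01 -5.43806189e-01  1.06621889e-04
 -8.84846790e-01  2.28341282e+00] [0.64903419 0.7631127  0.87605413]
offset [0.19 0.36 6.35] turn 0.07
```

View pics/w2.png

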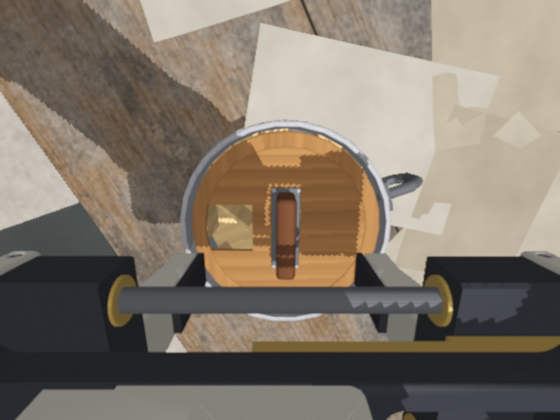

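The wrist view shows the grip (286,190)–(286,278) upright between the fingers, the window at (231,227), and the handle at about (405,183).

Run:
```python
from h import *
d=np.load("w2.npy",allow_pickle=True).item()
print("grip",onplane(d,[[286,193],[286,278]],.090))
w=onplane(d,[[210,206],[252,206],[210,250],[252,250]],.060); print("win",w.mean(0))
print("handle",onplane(d,[[420,181],[388,193]],.045),"mid",onplane(d,[[415,182]],.045))
# rim outer points: top, left, right
rim=np.float32([[286,121],[190,175],[184,225],[378,165],[391,225],[225,142],[345,140],[290,318]])
r=onplane(d,rim,.066)[:,:2]; A=np.c_[2*r,np.ones(len(r))]; s=np.linalg.lstsq(A,(r**2).sum(1),rcond=None)[0]
C=s[:2]; print("rim C",C,"R",np.sqrt(s[2]+C@C)); a=lambda v:np.degrees(np.arctan2(v[1],v[0]))
print("win ang",a(w.mean(0)[:2]-C),"handle",a(onplane(d,[[420,181]],.045)[0,:2]-C))
P=cloud(d); k=(np.hypot(P[...,0]-C[0],P[...,1]-C[1])<.05)&(P[...,2]>.08)&(P[...,2]<.1); print(P[k].mean(0),P[k].max(0),k.sum())
d=np.load("w1.npy",allow_pickle=True).item(); P=cloud(d); k=(np.hypot(P[...,0]-.495,P[...,1]-.255)<.035)&(P[...,2]>.035); q=P[k]; print("cork",q.mean(0),q.min(0),q.max(0),k.sum())
```

```text
grip [[ 0.505169    0.02332748  0.09      ]
 [ 0.47742562 -0.03219902  0.09      ]]
win [0.45153785 0.01171849 0.06      ]
handle [[ 0.60233094 -0.02528695  0.045     ]
 [ 0.57587817 -0.02286301  0.045     ]] mid [[ 0.59847716 -0.02423793  0.045     ]]
rim C [ 0.49134074 -0.00689213] R 0.07957088264986685
win ang 154.94063492473373 handle -9.41030535973309
[ 0.4907445  -0.00474223  0.08951194] [0.50817916 0.02147474 0.09175201] 1625
cork [0.49054993 0.24676218 0.12736371] [0.47295504 0.22208153 0.03502986] [0.50928973 0.27212307 0.27072308] 762
```

```bash
python3 -c "
from h import *
go(.490,-.0065,.245,np.radians(63.4))"
```

```text
offset [0.48 0.42 5.6 ] turn -0.27
```

Emit:
send_rows --motion '[{"offset": [0.5,0.4,2],"turn": -0.3},{"offset": [0.5,0.4,4],"turn": -0.3},{"offset": [0.5,0.4,5],"turn": -0.3},{"offset": [0.5,0.4,5.5],"turn": -0.3},{"offset": [0.5,0.4,5.5],"turn": -0.3}]' --hand 0

```text
t: 3.05
eef_pos: [0.4898, -0.006, 0.2455]
ee_rot: [-3.141, 0.001, 1.109]
force: [0.2, 0.2, -0.0]
width: 0.053
```

Emit:
send_rows --motion '[{"offset": [0,0,0],"turn": 0},{"offset": [0,0,0],"turn": 0},{"offset": [0,0,0],"turn": 0},{"offset": [0,0,0],"turn": 0},{"offset": [0,0,0],"turn": 0},{"offset": [0,0,0],"turn": 0}]' --hand -1 --squeeze 20

```text
t: 3.65
eef_pos: [0.4897, -0.0065, 0.2459]
ee_rot: [3.141, -0.0, 1.108]
force: [-0.3, 0.9, 1.2]
width: 0.0141
```

Emit:
send_rows --motion '[{"offset": [0,0,-0.2],"turn": 0},{"offset": [0,0,-0.3],"turn": 4},{"offset": [0,0,-0.3],"turn": 12},{"offset": [0,0,-0.3],"turn": 20},{"offset": [0,0,-0.3],"turn": 28},{"offset": [0,0,-0.3],"turn": 36},{"offset": [0,0,-0.3],"turn": 44},{"offset": [0,0,-0.3],"turn": 48}]'

```text
t: 4.45
eef_pos: [0.4897, -0.0069, 0.2486]
ee_rot: [3.141, 0.0, 0.265]
force: [3.7, -6.0, -2.8]
width: 0.0136
```

Emit:
send_rows --motion '[{"offset": [0,0,0],"turn": 8},{"offset": [0,0,0],"turn": 16},{"offset": [0,0,0],"turn": 24},{"offset": [0,0,0],"turn": 32},{"offset": [0,0,0],"turn": 40},{"offset": [0,0,0],"turn": 48}]'

```text
t: 5.05
eef_pos: [0.4902, -0.0076, 0.249]
ee_rot: [3.14, -0.002, -0.572]
force: [4.5, -11.1, -1.8]
width: 0.0153
```

Emit:
send_rows --motion '[{"offset": [0,0,0],"turn": 8},{"offset": [0,0,0],"turn": 16},{"offset": [0,0,0],"turn": 24},{"offset": [0,0,0],"turn": 32},{"offset": [0,0,0],"turn": 40},{"offset": [0,0,0],"turn": 48},{"offset": [0,0,0],"turn": 50},{"offset": [0,0,0],"turn": 50}]'

```text
t: 5.85
eef_pos: [0.4888, -0.0077, 0.2484]
ee_rot: [3.139, -0.002, -1.441]
force: [-0.8, -8.7, 0.8]
width: 0.014
```

Run:
```python
from h import *
s=get_state(); print(s["eef_pos"],s["ee_rot"],s["q"],s["force"],s["moment"],"lid x deg",np.degrees(s["ee_rot"][2])+90)
d=grab_frame("wrist"); np.save("w3.npy",d,allow_pickle=True); t=grab_frame("top")
f=cv2.resize(t["frame"][150:260,200:350],None,fx=3.8,fy=3.8)
cv2.imwrite("pics/w3.png",np.hstack([d["frame"][:418,:][:, :],f[:418]])[:, :800] if 0 else cv2.resize(np.hstack([d["frame"][:418],f[:418]]),(800,296)))
```

```text
[ 0.48884532 -0.00768276  0.24841873] [ 3.13853178e+00 -2.09775044e-03 -1.44108586e+00] [ 0.38797449  0.22168931 -0.59388804  0.00181168 -0.75871493 -0.25958418] [-0.77887108 -8.68919509  0.8128148 ] [-2.92610981  0.14906588  0.45680782] lid x deg 7.431862129199658
```

View pics/w3.png

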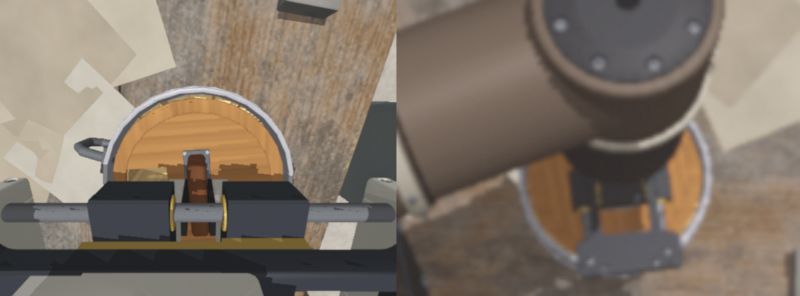

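The lid followed and the window now faces the handle. There is about 9 N of side force, so I ease off sideways, then lower to feel.

Emit:
send_rows --motion '[{"offset": [0.2,0,0],"turn": 0},{"offset": [0.2,0,0.1],"turn": 0},{"offset": [0.2,0,0.2],"turn": 0},{"offset": [0.2,0,0.2],"turn": 0}]'

```text
t: 6.35
eef_pos: [0.4894, -0.0088, 0.2465]
ee_rot: [3.14, -0.001, -1.441]
force: [-3.2, -2.6, 2.2]
width: 0.0139
```

Emit:
send_rows --motion '[{"offset": [0,0,0.1],"turn": 0},{"offset": [0,0,0.2],"turn": 0},{"offset": [0,0,0.2],"turn": 0}]'

```text
t: 6.65
eef_pos: [0.4895, -0.0089, 0.2459]
ee_rot: [3.141, -0.001, -1.44]
force: [-9.3, -4.0, 19.9]
width: 0.0141
```

Emit:
send_rows --motion '[{"offset": [0,0.05,-0.05],"turn": 1},{"offset": [0,0.1,-0.05],"turn": 2},{"offset": [0,0.1,-0.05],"turn": 3},{"offset": [0,0.1,-0.05],"turn": 4},{"offset": [0,0.1,-0.05],"turn": 4}]'

```text
t: 7.15
eef_pos: [0.4891, -0.0087, 0.246]
ee_rot: [-3.141, -0.001, -1.509]
force: [-4.8, -3.3, 11.1]
width: 0.0143
```

Emit:
send_rows --motion '[{"offset": [0,0,0],"turn": 1},{"offset": [0,0,0],"turn": 2},{"offset": [0,0,0],"turn": 3},{"offset": [0,0,0],"turn": 4},{"offset": [0,0,0],"turn": 4}]'

```text
t: 7.65
eef_pos: [0.489, -0.0088, 0.246]
ee_rot: [-3.141, -0.001, -1.579]
force: [-4.3, -3.1, 10.8]
width: 0.0156
```

Emit:
send_rows --motion '[{"offset": [0,0,0],"turn": 1},{"offset": [0,0,0],"turn": 2},{"offset": [0,0,0],"turn": 3},{"offset": [0,0,0],"turn": 4},{"offset": [0,0,0],"turn": 4}]'

```text
t: 8.15
eef_pos: [0.489, -0.0088, 0.246]
ee_rot: [-3.141, -0.001, -1.649]
force: [-4.1, -3.9, 9.1]
width: 0.0166
```

The finger width is growing, so the lid may be lagging in the pads. I'll squeeze harder and continue.

Emit:
send_rows --motion '[{"offset": [0,0,-0.05],"turn": 0},{"offset": [0,0,-0.05],"turn": 0},{"offset": [0,0,-0.05],"turn": 0}]' --squeeze 50

```text
t: 8.45
eef_pos: [0.489, -0.0084, 0.2454]
ee_rot: [-3.142, 0.0, -1.65]
force: [1.0, 0.2, -2.5]
width: 0.0135
```

Emit:
send_rows --motion '[{"offset": [0,0,0],"turn": 1},{"offset": [0,0,0],"turn": 2},{"offset": [0,0,0],"turn": 2}]'

```text
t: 8.75
eef_pos: [0.4889, -0.0086, 0.2456]
ee_rot: [3.141, -0.0, -1.686]
force: [1.0, 0.4, -2.1]
width: 0.0142
```

Emit:
send_rows --motion '[{"offset": [0,0,0],"turn": 1},{"offset": [0,0,0],"turn": 2},{"offset": [0,0,0],"turn": 2}]'

```text
t: 9.05
eef_pos: [0.4889, -0.0086, 0.2457]
ee_rot: [-3.142, 0.0, -1.721]
force: [-0.2, 0.3, -2.7]
width: 0.0137
```

Emit:
send_rows --motion '[{"offset": [0,0,0.1],"turn": 0},{"offset": [0,0,0.15],"turn": 0},{"offset": [0,0,0.15],"turn": 0}]'

```text
t: 9.35
eef_pos: [0.4889, -0.0087, 0.244]
ee_rot: [3.141, -0.0, -1.72]
force: [-0.4, 0.3, -3.0]
width: 0.0139
```

Emit:
send_rows --motion '[{"offset": [0,0,0.1],"turn": 0},{"offset": [0,0,0.2],"turn": 0},{"offset": [0,0,0.25],"turn": 0},{"offset": [0,0,0.25],"turn": 0}]'

```text
t: 9.75
eef_pos: [0.4889, -0.0086, 0.2415]
ee_rot: [3.141, -0.0, -1.72]
force: [-0.2, -0.1, -3.3]
width: 0.014
```

Emit:
send_rows --motion '[{"offset": [0,0,0.1],"turn": 0},{"offset": [0,0,0.15],"turn": 0},{"offset": [0,0,0.15],"turn": 0}]'

```text
t: 10.05
eef_pos: [0.4889, -0.0086, 0.2402]
ee_rot: [-3.142, -0.0, -1.72]
force: [-0.2, 0.2, -1.2]
width: 0.0134
```

Emit:
send_rows --motion '[{"offset": [0,0,0.1],"turn": 0},{"offset": [0,0,0.1],"turn": 0},{"offset": [0,0,0.1],"turn": 0}]'

```text
t: 10.35
eef_pos: [0.4888, -0.0086, 0.2402]
ee_rot: [-3.141, -0.0, -1.719]
force: [-5.7, 1.2, 12.3]
width: 0.0135
```

Emit:
send_rows --motion '[{"offset": [0,0,0],"turn": 0},{"offset": [0,0,0],"turn": 0},{"offset": [0,0,0],"turn": 0},{"offset": [0,0,0],"turn": 0}]' --hand -0.3

```text
t: 10.75
eef_pos: [0.489, -0.0086, 0.2391]
ee_rot: [3.142, -0.0, -1.72]
force: [-0.5, -0.7, 0.6]
width: 0.0302
```

Emit:
send_rows --motion '[{"offset": [0,0,-3],"turn": 0},{"offset": [0,0,-6],"turn": 0},{"offset": [-4,0,-9],"turn": 0},{"offset": [-8,0,-9],"turn": 0},{"offset": [-12,0,-9],"turn": 0},{"offset": [-16,0,-9],"turn": 0},{"offset": [-18,0,-9],"turn": 0},{"offset": [-18,0,-9],"turn": 0}]'

```text
t: 11.55
eef_pos: [0.516, 0.1716, 0.3288]
ee_rot: [3.142, -0.0, -1.717]
force: [-1.5, -0.2, 0.0]
width: 0.0306
```

Run:
```python
from h import *
s=get_state(); print(s["eef_pos"],s["ee_rot"],s["force"])
d=grab_frame("wrist"); np.save("w4.npy",d,allow_pickle=True); t=grab_frame("top"); np.save("t4.npy",t,allow_pickle=True)
f=cv2.resize(t["frame"][160:260,140:340],None,fx=2.8,fy=2.8)
o=np.vstack([d["frame"][:300],f]); cv2.imwrite("pics/w4.png",o)
```

```text
[0.51598367 0.17163959 0.3287688 ] [ 3.14156015e+00 -2.09952177e-04 -1.71707808e+00] [-1.50613416 -0.18634126  0.0061625 ]
```

View pics/w4.png

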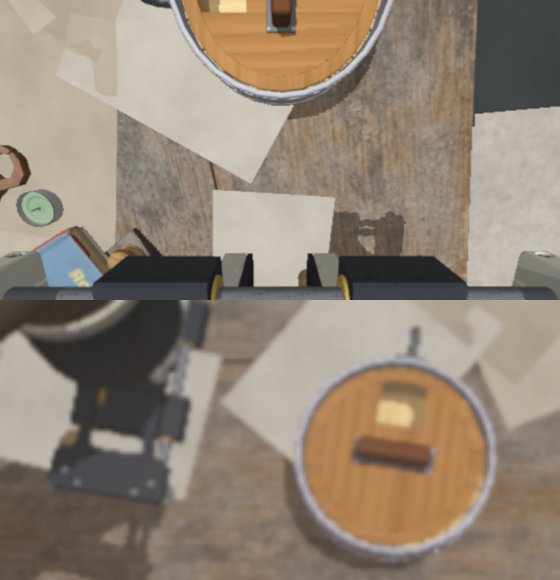

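Top view (lower half): window now at about (400,405), next to the handle; the grip lies square to it. I check the lid's height, level and angle, and re-measure the cork.

Run:
```python
from h import *
t=np.load("t4.npy",allow_pickle=True).item(); P=cloud(t); C=np.array([.489,-.0085])
rr=np.hypot(P[...,0]-C[0],P[...,1]-C[1])
k=(rr<.062)&(P[...,2]>.045)&(P[...,2]<.064); q=P[k]; A=np.c_[q[:,:2]-C,np.ones(len(q))]
for _ in range(3):
    s=np.linalg.lstsq(A,q[:,2],rcond=None)[0]; m=np.abs(A@s-q[:,2])<.004; A,q=A[m],q[m]
print("lid plane",s,len(q))
d0=np.load("top0.npy",allow_pickle=True).item(); P0=cloud(d0); q=P0[(np.hypot(P0[...,0]-C[0],P0[...,1]-C[1])<.062)&(P0[...,2]<.07)]; print("before med z",np.median(q[:,2]))
hsv=cv2.cvtColor(t["frame"],cv2.COLOR_BGR2HSV)
c=lambda p:(np.array(p)-[0,300])/2.8+[140,160]
w=onplane(t,c([[382,385],[425,387],[421,427],[377,424]]),.054); print("win",w.mean(0)); g=onplane(t,c([[357,440],[433,452]]),.084); v=(g[0]-g[1]); print("lid x ang",np.degrees(np.arctan2(v[1],v[0]))-90,g.mean(0))
wv=w.mean(0)[:2]-C; print(np.degrees(np.arctan2(wv[1],wv[0])),np.hypot(*wv))
# cork
print("cork top",onplane(d0,[[166.75,211.5]],.042)); w1=np.load("w1.npy",allow_pickle=True).item(); print("cork w1",onplane(w1,[[212,127]],.042))
cv2.imwrite("pics/c.png",np.hstack([cv2.resize(w1["frame"][90:170,170:260],None,fx=4,fy=4),cv2.resize(d0["frame"][190:230,145:190],None,fx=8,fy=8)]))
go(.48,.22,.30,np.radians(-8.6))
```

```text
lid plane [ 0.00140244 -0.00381665  0.05399731] 1722
before med z 0.05953897150321796
win [ 0.52919419 -0.01520566  0.054     ]
lid x ang -7.893034732403606 [ 0.4892762  -0.01020069  0.084     ]
-9.471510131456371 0.04074970805582152
cork top [[0.49334104 0.25473413 0.042     ]]
cork w1 [[0.50007345 0.25995295 0.042     ]]
offset [-4.48  4.24  2.87] turn -89.88
```

View pics/c.png

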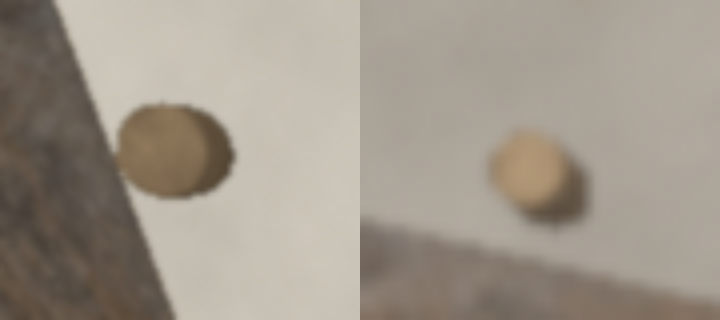

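The lid face dropped from 59.5 to 54.0 mm and is level. The forearm reaches out to the left of the tool, so before going to the cork I check its clearance to the left door in the depth picture.

Run:
```python
from h import *
t=grab_frame("top"); P=cloud(t); d0=np.load("top0.npy",allow_pickle=True).item(); P0=cloud(d0)
new=(P[...,2]-P0[...,2]>.03)&(P[...,2]>.2)
print(get_state()["q"])
for nm,Q,m in(("arm",P,new),("door0",P0,(P0[...,2]>.25)&(P0[...,1]>.2)&(P0[...,0]>.25)&(P0[...,0]<.7))):
  print(nm)
  for x in np.arange(.1,.7,.05):
    row=[]
    for y in np.arange(.55,.0,-.05):
      s=m&(np.abs(Q[...,0]-x)<.025)&(np.abs(Q[...,1]-y)<.025); row.append("%4.2f-%4.2f"%(Q[s][:,2].min(),Q[s][:,2].max()) if s.sum()>5 else "    .    ")
    print("%.2f"%x,*row)
```

```text
[ 6.78089538e-01  2.05812470e-01 -3.86840796e-01 -1.10131990e-04
 -9.79148472e-01 -8.26912130e-01]
arm
0.10     .         .         .         .         .         .         .         .         .         .         .    
0.15     .         .         .         .         .         .         .         .         .         .         .    
0.20     .         .         .         .         .         .         .     0.71-0.75 0.74-0.76 0.68-0.76     .    
0.25     .         .         .         .         .         .     0.68-0.71 0.69-0.74 0.64-0.75 0.67-0.74     .    
0.30     .         .         .         .         .     0.63-0.64 0.64-0.69 0.59-0.71 0.61-0.71     .         .    
0.35     .         .         .         .         .     0.59-0.64 0.55-0.66 0.58-0.66     .         .         .    
0.40     .         .         .         .     0.56-0.58 0.57-0.61 0.50-0.61 0.25-0.56 0.22-0.26     .         .    
0.45     .         .         .         .     0.55-0.57 0.54-0.58 0.56-0.58 0.21-0.59 0.21-0.59     .         .    
0.50     .         .         .         .         .         .     0.55-0.58 0.
[... 1064 characters left out ...]
         .    
0.40     .         .     0.34-0.42 0.34-0.42     .         .         .         .         .         .         .    
0.45     .         .     0.41-0.42 0.34-0.45     .         .         .         .         .         .         .    
0.50     .         .         .     0.34-0.49     .         .         .         .         .         .         .    
0.55     .         .         .     0.34-0.54 0.34-0.54     .         .         .         .         .         .    
0.60     .         .         .     0.41-0.54 0.34-0.61     .         .         .         .         .         .    
0.65     .         .         .         .     0.34-0.62     .         .         .         .         .         .
```

Run:
```python
from h import *
from scipy.spatial import cKDTree
t=grab_frame("top"); P=cloud(t); d0=np.load("top0.npy",allow_pickle=True).item(); P0=cloud(d0)
new=(P[...,2]-P0[...,2]>.03)&(P[...,2]>.40)
A=P[new]; D=P0[(P0[...,2]>.3)&(P0[...,1]>.3)&(P0[...,0]>.25)&(P0[...,0]<.68)][:,:2]; T=cKDTree(D)
s=get_state(); L=.191
def q1(x,y): return np.arctan2(y,x)+np.arcsin(L/np.hypot(x,y))
x0,y0=s["eef_pos"][:2]; print(q1(x0,y0),s["q"][0])
for x,y in[(x0,y0),(.4945,.256),(.491,.236),(.49,.22)]:
    a=q1(x,y)-q1(x0,y0); R=np.array([[np.cos(a),-np.sin(a)],[np.sin(a),np.cos(a)]])
    e=np.array([np.cos(q1(x,y)),np.sin(q1(x,y))])*(np.sqrt(x*x+y*y-L*L)-np.sqrt(x0*x0+y0*y0-L*L))
    Q=A[:,:2]@R.T+e; dd,i=T.query(Q); j=dd.argmin(); print((x,y),"min",dd[j],Q[j],A[j,2],T.data[i[j]])
```

```text
0.6760559507795477 0.6776002113393171
(np.float64(0.5153685029016878), np.float64(0.16855027549202822)) min 0.0696904716720703 [0.42707485 0.33965598] 0.5564639226950119 [0.45795239 0.40213269]
(0.4945, 0.256) min 0.024641332799807045 [0.38135279 0.41179038] 0.5564639226950119 [0.38722153 0.43572264]
(0.491, 0.236) min 0.039063109091810114 [0.38417813 0.39269383] 0.5558842136354785 [0.4058214  0.42521299]
(0.49, 0.22) min 0.05002010953831933 [0.38353587 0.38043167] 0.5564639226950119 [0.4058214  0.42521299]
```

Emit:
send_rows --motion '[{"offset": [-0.8,1.2,1],"turn": -8},{"offset": [-1.6,2.4,2],"turn": -16},{"offset": [-2.8,3.5,2.9],"turn": -24},{"offset": [-2.8,3.5,2.9],"turn": -32},{"offset": [-2.8,3.5,2.9],"turn": -40},{"offset": [-2.8,3.5,2.9],"turn": -48},{"offset": [-2.8,3.5,2.9],"turn": -56},{"offset": [-2.8,3.5,2.9],"turn": -64}]' --hand 1

```text
t: 12.55
eef_pos: [0.4851, 0.2011, 0.3003]
ee_rot: [-3.142, -0.0, -0.598]
force: [-0.7, 0.2, -0.6]
width: 0.0858
```

Emit:
send_rows --motion '[{"offset": [0,0,0],"turn": -8},{"offset": [0,0,0],"turn": -16},{"offset": [0,0,0],"turn": -24},{"offset": [0,0,0],"turn": -26},{"offset": [0,0,0],"turn": -26}]'

```text
t: 13.05
eef_pos: [0.4851, 0.2012, 0.3003]
ee_rot: [-3.141, -0.0, -0.15]
force: [0.1, 0.9, 0.1]
width: 0.0877
```

Run:
```python
from h import *
s=get_state(); print(s["eef_pos"],s["ee_rot"],s["force"],s["q"][0])
d=grab_frame("wrist"); np.save("w5.npy",d,allow_pickle=True); cv2.imwrite("pics/w5.png",d["frame"])
```

```text
[0.48514754 0.20115517 0.30031548] [-3.14146119e+00 -5.54772509e-05 -1.49906128e-01] [0.0949212  0.8514889  0.14827356] 0.7668809531567403
```

View pics/w5.png

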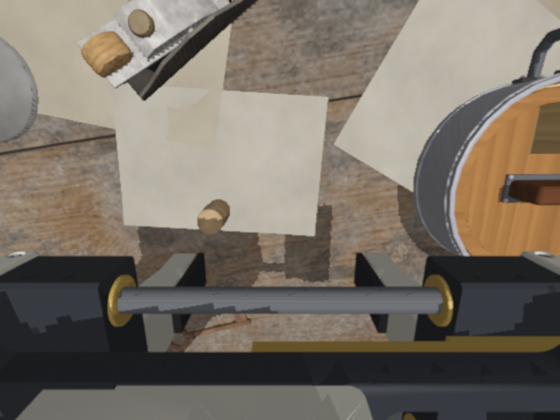

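The wrist view shows the cork's top face at about (210,218), its body leaning toward (220,205).

Run:
```python
from h import *
d=np.load("w5.npy",allow_pickle=True).item(); o=rays(d,[[210,219]])[0]; print("cam",o)
print("cork w5",onplane(d,[[210,219]],.042), onplane(d,[[221,207]],.0))
P=cloud(d); c=onplane(d,[[210,219]],.042)[0]; k=(np.hypot(P[...,0]-c[0],P[...,1]-c[1])<.02)&(abs(P[...,2]-.042)<.004); print(P[k].mean(0),P[k].min(0),P[k].max(0),k.sum())
m=(P[...,2]>.01)&(P[...,2]<.05)&(np.hypot(P[...,0]-c[0],P[...,1]-c[1])<.03);print(P[m].min(0),P[m].max(0))
go(.491,.236,.20,-.15)
```

```text
cam [0.56178444 0.19078779 0.2805689 ]
cork w5 [[0.50041462 0.25951989 0.042     ]] [[0.50003345 0.25830424 0.        ]]
[0.49876621 0.260367   0.04186905] [0.4875491  0.24962746 0.03802685] [0.50936862 0.27198511 0.0436934 ] 538
[0.4875491  0.2490663  0.01003575] [0.50994767 0.27198511 0.0436934 ]
offset [ 0.06 -3.52 10.03] turn -0.07
```

Emit:
send_rows --motion '[{"offset": [0.3,-3.8,0],"turn": 0},{"offset": [0.3,-3.8,3],"turn": 0},{"offset": [0.3,-3.8,6],"turn": 0},{"offset": [0.3,-3.8,9],"turn": 0},{"offset": [0.3,-3.8,11],"turn": 0},{"offset": [0.3,-3.8,11.4],"turn": 0},{"offset": [0.3,-3.8,11.4],"turn": 0}]'

```text
t: 13.8
eef_pos: [0.4938, 0.239, 0.1859]
ee_rot: [3.14, 0.001, -0.15]
force: [-0.4, -0.1, -0.3]
width: 0.088
```

Emit:
send_rows --motion '[{"offset": [0,0,0],"turn": 0},{"offset": [0,0,0],"turn": 0},{"offset": [0,0,0],"turn": 0},{"offset": [0,0,0],"turn": 0},{"offset": [0,0,0],"turn": 0},{"offset": [0,0,0],"turn": 0}]' --hand -0.2 --squeeze 5

```text
t: 14.4
eef_pos: [0.4937, 0.2394, 0.1864]
ee_rot: [-3.141, -0.0, -0.149]
force: [0.0, -0.6, -0.1]
width: 0.0451
```

Emit:
send_rows --motion '[{"offset": [0,0,0],"turn": 0},{"offset": [0,0,0],"turn": 0},{"offset": [0,0,0],"turn": 0},{"offset": [0,0,0],"turn": 0}]' --hand -1

```text
t: 14.8
eef_pos: [0.4937, 0.2394, 0.1861]
ee_rot: [3.141, 0.0, -0.149]
force: [0.2, 0.1, 0.1]
width: 0.024
```

Emit:
send_rows --motion '[{"offset": [0,0,0],"turn": 0},{"offset": [0,0,0],"turn": 0},{"offset": [0,0,-1],"turn": 0},{"offset": [0,0,-2],"turn": 0},{"offset": [0,0,-2],"turn": 0}]' --hand -0.3

```text
t: 15.3
eef_pos: [0.4943, 0.2399, 0.2082]
ee_rot: [-3.139, -0.002, -0.148]
force: [-0.1, -0.0, -0.3]
width: 0.031
```

Emit:
send_rows --motion '[{"offset": [0,0,0],"turn": 0},{"offset": [0,0,0],"turn": 0},{"offset": [0,0,0],"turn": 0},{"offset": [0,0,0],"turn": 0},{"offset": [0,0,0],"turn": 0}]' --hand -1 --squeeze 10

```text
t: 15.8
eef_pos: [0.4938, 0.2395, 0.2064]
ee_rot: [-3.142, -0.0, -0.149]
force: [-1.6, -0.9, 6.1]
width: 0.0237
```

Emit:
send_rows --motion '[{"offset": [0,0,-3],"turn": 0},{"offset": [0,0,-6],"turn": 0},{"offset": [0,2,-9],"turn": 0},{"offset": [0,5,-9],"turn": 0},{"offset": [0,5,-9],"turn": 0}]'

```text
t: 16.3
eef_pos: [0.4853, 0.1876, 0.2966]
ee_rot: [-3.141, 0.001, -0.151]
force: [0.3, 0.1, -1.4]
width: 0.0237
```

Run:
```python
from h import *
s=get_state(); print(s["eef_pos"],s["ee_rot"],s["force"],s["width"])
d=grab_frame("wrist"); np.save("w6.npy",d,allow_pickle=True); P=cloud(d); m=(np.abs(P[...,2]-.113)<.06)&(np.hypot(P[...,0]-s["eef_pos"][0],P[...,1]-s["eef_pos"][1])<.035)
ys,xs=np.where(m); print(m.sum()); 
if m.sum(): print(xs.min(),xs.max(),ys.min(),ys.max(),P[m].min(0),P[m].max(0))
t=grab_frame("side"); cv2.imwrite("pics/w6.png",np.vstack([d["frame"][180:400],cv2.resize(t["frame"][120:280,140:340],None,fx=2.3,fy=2.3)[:,:460] if 0 else np.pad(cv2.resize(t["frame"][120:280,140:340],None,fx=2.3,fy=2.3),((0,0),(0,100),(0,0)))]))
```

```text
[0.48528916 0.18761411 0.29660756] [-3.14118786e+00  5.00726110e-04 -1.50597056e-01] [ 0.28709896  0.05327736 -1.35771878] 0.023659079155610194
4092
230 329 234 340 [0.47293847 0.16001573 0.09080773] [0.50144534 0.2142709  0.17299038]
```

View pics/w6.png

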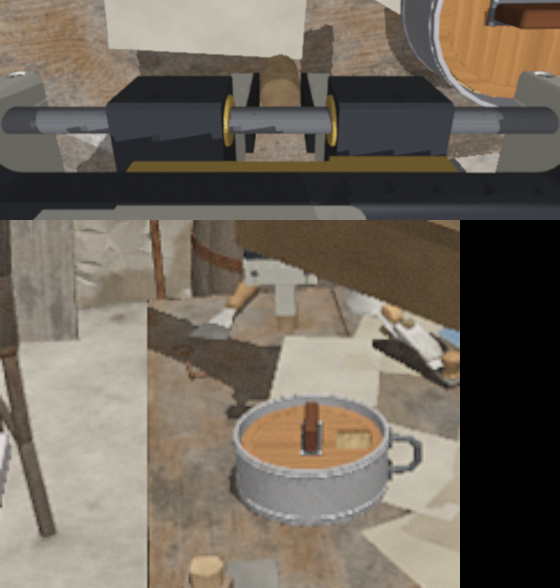

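The cork is held upright, its bottom 206 mm below the flange, offset about +2.5 mm along tool x. Next I move it over the window.

Emit:
send_rows --motion '[{"offset": [1.5,4,0],"turn": 0},{"offset": [3,8,0],"turn": 0},{"offset": [4.5,12,0],"turn": 0},{"offset": [6,16,0],"turn": 0},{"offset": [7.4,19.4,0],"turn": 0},{"offset": [7.4,19.4,0],"turn": 0},{"offset": [7.4,19.4,0],"turn": 0}]'

```text
t: 17.1
eef_pos: [0.531, -0.0133, 0.2953]
ee_rot: [3.141, 0.001, -0.151]
force: [0.1, 0.3, 0.0]
width: 0.0233
```

Run:
```python
from h import *
s=get_state(); print(s["eef_pos"],s["ee_rot"],s["force"],s["width"])
go(.5295,-.015,.265,-.149)
d=grab_frame("wrist"); np.save("w7.npy",d,allow_pickle=True)
t=grab_frame("side"); f=cv2.resize(t["frame"][150:270,200:350],None,fx=3,fy=3)
cv2.imwrite("pics/w7.png",np.hstack([d["frame"][:360,100:450],f]))
```

```text
[ 0.53103669 -0.01327343  0.29528195] [ 3.14102336e+00  1.29664107e-03 -1.50695973e-01] [0.06228115 0.34466277 0.04471318] 0.023300230312258953
offset [-0.12  0.19  3.03] turn -0.1
```

View pics/w7.png

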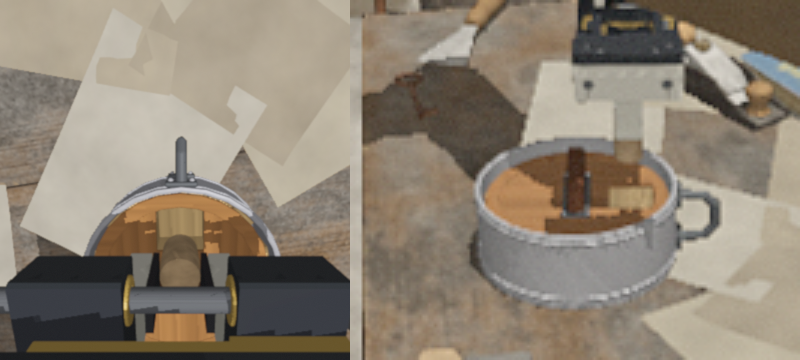

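The wrist view has the cork (centre column about 180) laterally centred in the window (157–203, far edge row 208). I check the radial alignment by ray casting.

Run:
```python
from h import *
d=np.load("w7.npy",allow_pickle=True).item(); s=get_state(); y=s["ee_rot"][2]
X=np.array([np.cos(y),np.sin(y)]); Y=np.array([np.sin(y),-np.cos(y)])
f=lambda p:np.round([(p[:2]-s["eef_pos"][:2])@X*1e3,(p[:2]-s["eef_pos"][:2])@Y*1e3],1)
for n,p,z in(("win far L",(257,208),.054),("win far R",(303,208),.054),("win left mid",(253,240),.054),("cork bottom far edge",(280,232),.0893),("cork L",(261,244),.0893),("cork R",(300,244),.0893)): print(n,f(onplane(d,[p],z)[0]))
P=cloud(d); k=(P[...,2]>.085)&(P[...,2]<.092)
q=np.array([f(p) for p in P[k]]); q=q[(abs(q)<20).all(1)]; print("cork bottom pts",q.min(0),q.max(0),len(q))
r=P[200:240,250:310]; 
for row in (200,204,207,209,212,216,220): print(row,np.round(P[row,280,2],3),f(P[row,280]))
```

```text
win far L [ 20.5 -17.5]
win far R [20.4 18.2]
win left mid [ -6.  -21.3]
cork bottom far edge [13.   0.3]
cork L [  4.5 -12.6]
cork R [ 4.4 13.8]
cork bottom pts [ 5.8 -9.7] [12.3 10.3] 21
200 0.055 [27.1  0.4]
204 0.055 [23.9  0.4]
207 0.006 [9.1 0.5]
209 0.008 [7.6 0.4]
212 0.007 [4.3 0.4]
216 0.007 [0.5 0.4]
220 0.008 [-3.3  0.4]
```

Emit:
send_rows --motion '[{"offset": [0.15,0.05,0],"turn": 0},{"offset": [0.15,0.05,1.5],"turn": 0},{"offset": [0.15,0.05,3],"turn": 0},{"offset": [0.15,0.05,4],"turn": 0},{"offset": [0.15,0.05,4],"turn": 0}]'

```text
t: 17.7
eef_pos: [0.5317, -0.013, 0.2549]
ee_rot: [3.141, 0.002, -0.148]
force: [0.1, -0.7, 0.0]
width: 0.0232
```

Emit:
send_rows --motion '[{"offset": [0,0,0.8],"turn": 0},{"offset": [0,0,1.5],"turn": 0},{"offset": [0,0,1.8],"turn": 0},{"offset": [0,0,1.8],"turn": 0}]'

```text
t: 18.1
eef_pos: [0.532, -0.0136, 0.2377]
ee_rot: [3.141, 0.001, -0.149]
force: [-0.4, -0.5, -0.5]
width: 0.0236
```

Emit:
send_rows --motion '[{"offset": [0,0,0],"turn": 0},{"offset": [0,0,0],"turn": 0},{"offset": [0,0,0],"turn": 0},{"offset": [0,0,0],"turn": 0},{"offset": [0,0,0],"turn": 0}]' --hand -0.15

```text
t: 18.6
eef_pos: [0.5322, -0.0136, 0.2383]
ee_rot: [-3.141, -0.0, -0.149]
force: [-0.8, 0.1, -0.2]
width: 0.0376
```

Emit:
send_rows --motion '[{"offset": [0,0,-2],"turn": 0},{"offset": [0,0,-5],"turn": 0},{"offset": [0,-1,-8],"turn": 0},{"offset": [-1,-5,-9],"turn": 0},{"offset": [-2,-9,-9],"turn": 0},{"offset": [-3,-13,-9],"turn": 0},{"offset": [-4,-17,-9],"turn": 0},{"offset": [-4,-17,-9],"turn": 0}]'

```text
t: 19.4
eef_pos: [0.5177, 0.1643, 0.3285]
ee_rot: [-3.141, -0.001, -0.145]
force: [-0.0, -0.4, -0.7]
width: 0.0373
```

Run:
```python
from h import *
s=get_state(); print(s["eef_pos"],s["force"],s["width"])
t=grab_frame("top"); P=cloud(t); C=np.array([.489,-.0087]); W=np.array([.5325,-.0153])
k=(np.hypot(P[...,0]-C[0],P[...,1]-C[1])<.065)&(P[...,2]>.052-.006)&(P[...,2]<.066)&(np.hypot(P[...,0]-W[0],P[...,1]-W[1])>.03); print("lid z",np.median(P[k][:,2]),P[k][:,2].std())
m=(np.hypot(P[...,0]-W[0],P[...,1]-W[1])<.025); q=P[m]; print("in window z pct",np.percentile(q[:,2],[5,25,50,75,95])); c=q[(q[:,2]>.035)&(q[:,2]<.0515)]; print("cork top pts",len(c),c.mean(0) if len(c) else 0)
u=grab_frame("side")
cv2.imwrite("pics/w8.png",np.hstack([cv2.resize(t["frame"][170:260,235:335],None,fx=4,fy=4),cv2.resize(u["frame"][180:270,230:330],None,fx=4,fy=4)]))
```

```text
[0.51765924 0.16427481 0.32845371] [-2.12424514e-04 -3.86146849e-01 -6.82677808e-01] 0.03727297664959377
lid z 0.05401616745222815 0.00217268314142114
in window z pct [0.00543706 0.01829094 0.04774748 0.05312881 0.05618317]
cork top pts 117 [ 0.53276204 -0.01391319  0.04661915]
```

View pics/w8.png

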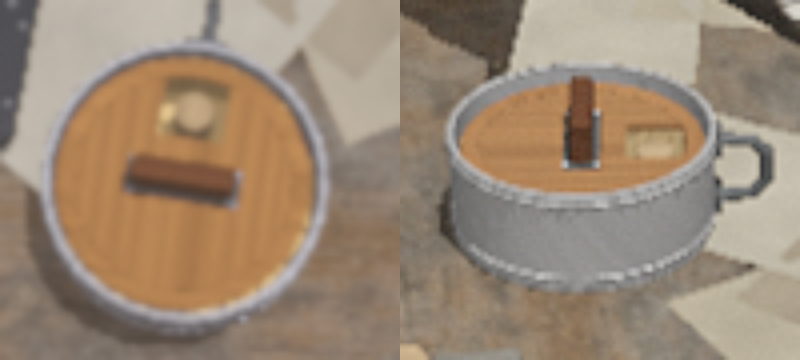

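The cork stands in the pocket below the window: top at (192,115) in the left crop, about 47–49 mm high, and within 2 mm of the window's middle. The lid is flush at 54.0 mm and the arm is clear, so I hand in.

```bash
python3 -c "
from station import *
print(job_done())"
```

```text
the job is handed in; nothing more can be done
None
```

The cork is in the handle-side compartment, the lid is down in its notches over it, and I handed the job in at about 19.5 s of the 72 s allowed. `job_done()` reports no verdict.

- **Lid:** I gripped it, raised it about 3 mm and turned it about 162° towards the handle. I then felt for the notches and it dropped about 6 mm at a lid angle of about −8.6° in the world frame. The handle is at about −9°.
- **Cork:** I slid it to the middle of the jaws to keep the arm clear of the left door. I then gripped it by its top, lowered it through the window without contact force, and let it drop into the pocket.
- **Last checks:** The lid face measured 54.0 mm, down from 59.5 mm; a tilt check just after the drop showed it level. The window is about 44 mm out towards the handle. The cork's top is at about 47–49 mm, within about 2 mm of the window's middle, so its centre is near 27 mm. The arm was clear with no force reading.
- **Disagreements:** The top and wrist cameras differed by up to 7 mm on the cork and 3 mm on the tin. Centring the cork in the jaws and measuring it against the window made up for this. The lid also lagged in the pads at 20 N during the search, and squeezing at 50 N fixed it.
- **Not checked:** I did not measure the stone, driver and key at the end; the arm was not sent near any of them.

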